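Put the smoky cups away in the bamboo caddy

ROBOT

A 7-joint arm with a two-finger parallel gripper is mounted at the origin on the work surface. World frame = base frame: x ahead of the robot, y to its left, z up, the work surface at z = 0. Lengths are in m, angles in rad, forces in N, time in s.
With the tool pointing down it reaches from about 0.425 to 0.925 m from the base axis. Payload 6.8 kg.
Tool frame: the origin (TCP) lies midway between the tips of the shut fingers; the grasp point (between the pads) lies 19 mm behind it; z points along the fingers, y is the line along which they close (so a half turn about z gives the same grasp; the last joint's range is limited). The gripper opens to 85 mm and grips with 20 to 120 N. Pads are 22 mm wide; open, the fingers measure 114 mm over their backs; the gripper's body (76 mm by 85 mm) begins 54 mm behind the grasp point. The pads swing forward as they close: fully open they stand 13 mm farther back than shut.
Start: joints at [1.143, 0.477, 0.022, 1.555, -0.011, 1.109, -0.083], TCP at [0.212, -0.641, 0.231] pointing down, gripper open.
Joint ranges: [-2.96, 2.96], [-0.34, 2.1], [-1.41, 1.46], [0.24, 2.44], [-1.37, 4.51], [0.17, 1.92], [-2.96, 2.96]. Speed limits (rad/s): [2.39, 2.39, 3.14, 3.14, 3.14, 3.14, 3.14].

INTERFACE

Orientations are given as a unit quaternion [w, x, y, z].
In Python, from station import bot, imaging gives the robot as it stands.
- The arm moves only by the tool move_arm, never from a script. Its argument "commands" is a list that holds one entry, the list of rows, each a list of 7 numbers: the shift along the tool's x, y, z in m, then the turn, a rotation vector about the tool's x, y, z in degrees, then the finger opening in m, from 0 to 0.0854. In form: [[[x, y, z, rx, ry, rz, grip], ...]]. A call has 1 to 20 rows; each row shifts and turns the commanded pose from where the row before left it, along the tool's axes as they then stand; what a row does not reach is not made up. A row lasts 1/8 s, in which the tool goes at most 62.5 mm and 10.7 degrees, less where a joint would pass 70% of its speed; a pose out of reach is approached as far as the arm can. A call is refused whole if a number of a shift passes 0.0625 or a number of a turn 10.7, either way. A call with a gripper value outside its range is refused whole. The fingers move at their own pace and stop on an object; "squeeze" is the grip in N (left out, the last holds). Time passes only in rows, so rows that do not move let the fingers close. It gives the time, the measured TCP pose, the force, the opening and the grip force at its end, in the units of the state.
- bot.get_obs(): the state, without advancing time (a new reading comes with each control period).
- imaging.read_camera(name): name is "scene" or "top" or "wrist"; returns the picture (420x560x3 uint8, red, green, blue); there is no depth.
- imaging.calibration(name): a dict with "intrinsics" (3x3 intrinsics, pixels), "k1" (the pictures are not rectified: a ray, as slopes to the right and down, at radius r is drawn at 1 + k1 r^2 times it, then the intrinsics apply), "extrinsics" (4x4, takes a point from camera to world coordinates); the wrist camera has in their place "mount" (4x4, takes a point from camera to tool coordinates, whose origin is the TCP and whose axes are the flange's). Camera axes: x right, y down, z forward; pixel columns grow to the right and rows downward; lengths in m; the calibration is good to about 2 mm. A picture is of the moment at which its call begins: read the wrist's pose just before it. calibration takes no time and is no camera call.
- bot.hand_in(): hands the job in; it is judged then, once.
The state is a dict: "t": time; "q": joint angles; "joint_vel": joint speeds; "joint_torque": joint torques, N m; "eef_pos": TCP position; "tool_rot": TCP orientation; "contact_force": force on the tool from outside, world axes, zero at the start; "torque": the same for the moment, N m; "gripper_width": opening from 0.0 (shut) to 1.0 (fully open); "grasp_force": force on a finger pad.
Only numpy, scipy, OpenCV 4.12 (cv2) and the standard library are available. Lean on these libraries where they do the work, as an engineer would, in place of code of your own. Each camera call takes 0.05 s, during which the arm holds its last target. There are 200 camera calls.

TASK

Put the four empty smoky acrylic cups away in the rotating bamboo caddy, one at a time, each standing upright and flat inside its well: the tall tumbler in the middle well, the wide low cup in the wide outer well, and one small juice cup in each of the two small outer wells. The tall tumbler stands nested in the low cup: lift it straight out by itself, so that the low cup stays standing where it is until its own turn. Knock no cup over, and leave the blue egg cup and the steel canister, which stand among the cups, in their places.

Things in the scene. Friction and masses are not known exactly. Their poses are not given: they have to be found in the camera images.
- tumbler_mid (a point): the tall tumbler: empty cup of smoky grey see-through acrylic, straight taper, wall 3 mm, floor 4 mm; foot 44 mm, rim 56 mm across, 125 mm high, about 80 g. At the start it stands loosely on the low cup's inner floor, about 4 mm clear all round, its upper 57 mm above the low cup's rim. This point is on its axis, half-way up (62.5 mm above its underside); z is its axis, up.
- lowball_mid (a point): the wide low cup: empty cup of smoky grey see-through acrylic, straight taper, wall 3 mm, floor 4 mm; foot 58 mm, rim 66 mm across, 72 mm high, about 85 g, standing loose on the white top with the tall tumbler nested in it. This point is on its axis, half-way up (36 mm above its underside); z is its axis, up.
- juice_a_mid (a point): one of the two small juice cups, which are alike: empty cup of smoky grey see-through acrylic, straight taper, wall 3 mm, floor 4 mm; foot 40 mm, rim 50 mm across, 60 mm high, about 40 g, standing loose on the white top. This point is on its axis, half-way up (30 mm above its underside); z is its axis, up.
- juice_b_mid (a point): one of the two small juice cups, which are alike: empty cup of smoky grey see-through acrylic, straight taper, wall 3 mm, floor 4 mm; foot 40 mm, rim 50 mm across, 60 mm high, about 40 g, standing loose on the white top. This point is on its axis, half-way up (30 mm above its underside); z is its axis, up.
- well_middle: middle well: raised bamboo collar on the caddy's turning tray, on its turning axis; opening 62 mm across, collar 7 mm thick, 12 mm high. Origin: centre of the well's floor (the tray's face, 24 mm above the white top); z up. Turns with the tray, which starts at any angle and swings only if pushed sideways (0.08 N m). Tray 360 mm across, its rim 38 mm above the top.
- well_wide: wide outer well: raised bamboo collar on the caddy's turning tray, the widest of the three outer ones (113 mm from the centre, 120 degrees apart); opening 76 mm across, collar 7 mm thick, 12 mm high. Origin: centre of the well's floor (the tray's face, 24 mm above the white top); z up. Turns with the tray, which starts at any angle and swings only if pushed sideways (0.08 N m).
- well_small_a: small outer well: raised bamboo collar on the caddy's turning tray, one of two alike, 113 mm from the centre; opening 56 mm across, collar 7 mm thick, 12 mm high. Origin: centre of the well's floor (the tray's face, 24 mm above the white top); z up. Turns with the tray, which starts at any angle and swings only if pushed sideways (0.08 N m).
- well_small_b: small outer well: raised bamboo collar on the caddy's turning tray, the other of two alike, 113 mm from the centre; opening 56 mm across, collar 7 mm thick, 12 mm high. Origin: centre of the well's floor (the tray's face, 24 mm above the white top); z up. Turns with the tray, which starts at any angle and swings only if pushed sideways (0.08 N m).
- egg_cup_mid (a point): bystander, leave it: footed egg cup of blue glazed ceramic, 49 mm across its bowl, 62 mm high, standing loose among the cups. This point is on its axis, half-way up (31 mm).
- canister_mid (a point): bystander, leave it: small round stainless steel canister with a turn-to-lock lid and a bar knob on top, 66 mm across, 81 mm high, standing loose among the cups. This point is on its axis, half-way up (40.5 mm).

How it is judged:
By the outcome, as a careful person would: the job done as asked, in the order asked, and still so for the second after the job is handed in, with the robot touching nothing.
It also fails if it takes over 122 s, if anything falls off the work surface, if the arm or the gripper's body presses on something with over 40 N, if the wrist force passes 120 N, or if a joint passes its speed limit or range.

## Working session

There is one attempt and no reset: what is moved stays moved. The work goes in short steps, Python scripts to look and compute and a tool call to move; the robot and the scene stay as the last step left them, time stands still between calls to the robot, and variables do not carry over. Pictures are saved under pics/ and viewed, at most 14 in all, crops included, and the job is handed in when it is done.

Besides the shell and the picture viewer there is one more tool, called after "Request:" in YAML: its name, and indented under it one key for each argument. move_arm: Moves the arm, as the interface text tells. Its arguments: {"type":"object","properties":{"commands":{"type":"array","items":{"type":"array","items":{"type":"array","items":{"type":"number"}}}},"squeeze":{"type":"number"}},"required":["commands"]}

```bash
mkdir -p pics; ls
python3 - <<'E'
from station import bot, imaging
import cv2
o=bot.get_obs(); print({k:o[k] for k in ('t','eef_pos','tool_rot','gripper_width','contact_force')})
for n in ('scene','top'):
    im=imaging.read_camera(n); cv2.imwrite(f'pics/{n}0.png',im[:,:,::-1]); c=imaging.calibration(n); print(n,c)
print(imaging.calibration('wrist'))
E
```

```text
pics
{'t': 0.0, 'eef_pos': array([ 0.21200261, -0.64019516,  0.2303078 ]), 'tool_rot': array([-9.20974880e-04,  9.87240457e-01,  1.59233745e-01, -2.13423994e-04]), 'gripper_width': 0.9994245011769249, 'contact_force': array([-0.04612626, -0.15108193, -0.28065296])}
scene {'intrinsics': array([[480.38500817,   0.        , 282.39358428],
       [  0.        , 480.38500817, 214.76781396],
       [  0.        ,   0.        ,   1.        ]]), 'k1': -0.11961873243924669, 'extrinsics': array([[-0.75753618,  0.46424687, -0.45892677,  0.96965239],
       [ 0.65272739,  0.54866366, -0.52241281,  0.44899164],
       [ 0.00926793, -0.69530068, -0.71865922,  0.78147622],
       [ 0.        ,  0.        ,  0.        ,  1.        ]])}
top {'intrinsics': array([[489.0467907 ,   0.        , 282.15427801],
       [  0.        , 489.0467907 , 211.65658343],
       [  0.        ,   0.        ,   1.        ]]), 'k1': -0.15894210136572018, 'extrinsics': array([[ 0.01130704, -0.99507973,  0.09843012,  0.42481747],
       [-0.99993136, -0.01155422, -0.00194154, -0.0353848 ],
       [ 0.00306927, -0.09840141, -0.99514207,  1.28396285],
       [ 0.        ,  0.        ,  0.        ,  1.        ]])}
{'intrinsics': array([[340.12538666,   0.        , 283.77320905],
       [  0.        , 340.12538666, 210.48118814],
       [  0.        ,   0.        ,   1.        ]]), 'k1': 0.00018798430888682666, 'mount': array([[-9.54993708e-04, -9.59622821e-01, -2.81288339e-01,
         7.24833523e-02],
       [ 9.99999386e-01, -1.07458835e-03,  2.70919108e-04,
         2.61736890e-04],
       [-5.62249332e-04, -2.81287908e-01,  9.59623258e-01,
        -1.42185453e-01],
       [ 0.00000000e+00,  0.00000000e+00,  0.00000000e+00,
         1.00000000e+00]])}
```

View pics/scene0.png

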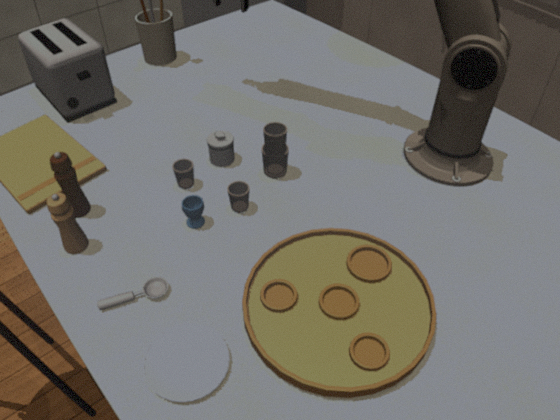

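View pics/top0.png

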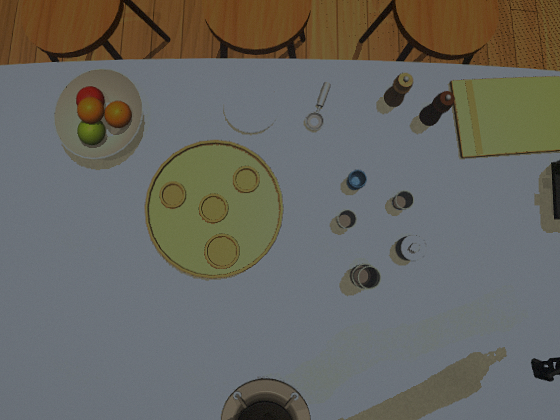

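The scene view shows the cups at about (275,150) for the nested pair, and (184,173) and (238,196) for the juice cups. The egg cup is at (194,211), the canister at (221,148), and the tray on the right. In the top view the pair is at (366,277) and the juice cups at (402,201) and (346,219). The wells are at (222,251) wide, (213,208) middle, and (173,195) and (246,180) small.

```bash
cat > h.py <<'E'
import numpy as np, cv2
from scipy.spatial.transform import Rotation as R
from station import bot, imaging
def ray(name,uv,T=None):
    c=imaging.calibration(name);K=c['intrinsics'];k1=c['k1']
    n=cv2.undistortPoints(np.float64(uv).reshape(-1,1,2),K,np.array([k1,0,0,0,0])).reshape(-1,2)
    E=c['extrinsics'] if T is None else T@c['mount']
    d=np.c_[n,np.ones(len(n))]@E[:3,:3].T
    return E[:3,3],d
def plane(name,uv,z,T=None):
    o,d=ray(name,uv,T); return o+d*((z-o[2])/d[:,2])[:,None]
def proj(name,P,T=None):
    c=imaging.calibration(name);E=c['extrinsics'] if T is None else T@c['mount']
    p=(np.float64(P).reshape(-1,3)-E[:3,3])@E[:3,:3]
    n=p[:,:2]/p[:,2:]; n=n*(1+c['k1']*(n**2).sum(1))[:,None]
    return n@c['intrinsics'][:2,:2].T+c['intrinsics'][:2,2]
def tool(o=None):
    o=o or bot.get_obs(); q=o['tool_rot']; T=np.eye(4)
    T[:3,:3]=R.from_quat([q[1],q[2],q[3],q[0]]).as_matrix(); T[:3,3]=o['eef_pos']; return T
def crop(im,x0,y0,w,h,s):
    return cv2.resize(im[y0:y0+h,x0:x0+w],None,fx=s,fy=s,interpolation=cv2.INTER_CUBIC)
E
python3 - <<'E'
from h import *
a=cv2.imread('pics/top0.png')
c1=crop(a,325,160,110,140,4); c2=crop(cv2.imread('pics/scene0.png'),165,115,135,118,4)
b=lambda i: cv2.convertScaleAbs(i,alpha=1.6,beta=0)
cv2.imwrite('pics/ct.png',b(c1)); cv2.imwrite('pics/cs.png',b(c2))
# tray wells: hue mask, collar pixels darker/more orange than tray face
hsv=cv2.cvtColor(a,cv2.COLOR_BGR2HSV)
for p in [(200,230),(213,208),(192,195),(173,195),(162,195),(222,251),(206,251)]: print(p,hsv[p[1],p[0]],a[p[1],p[0]])
E
```

```text
(200, 230) [ 36 102 115] [ 69 115 106]
(213, 208) [ 26 125 108] [ 55 101 108]
(192, 195) [ 35  94 117] [ 74 117 110]
(173, 195) [ 24 126 109] [ 55  98 109]
(162, 195) [ 20 122  46] [24 39 46]
(222, 251) [ 27 123 108] [ 56 103 108]
(206, 251) [ 29 110 114] [ 65 113 114]
```

View pics/ct.png

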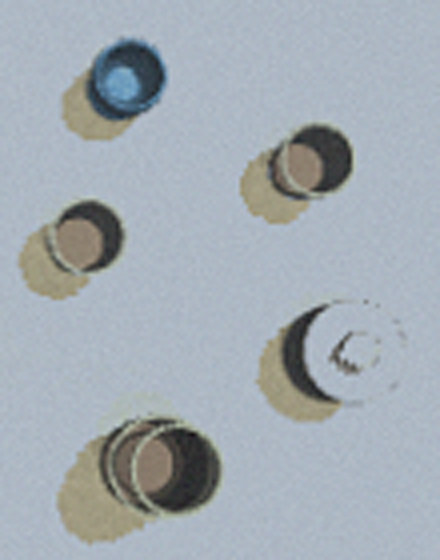

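View pics/cs.png

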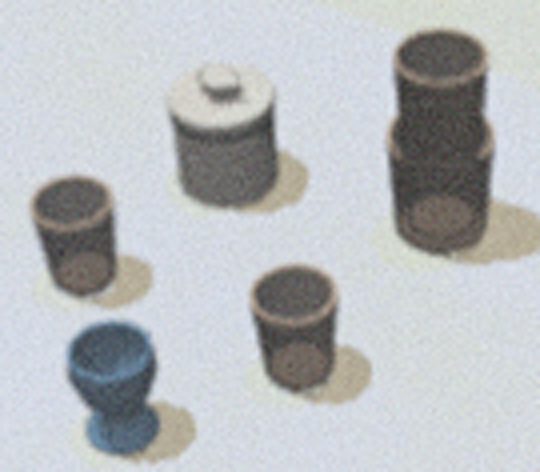

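The crops show clean rims. In the top crop the centres are juice (317,160) and (88,236), tumbler (176,467), egg cup (127,78) and canister lid (353,352). In the scene crop they are juice (74,203) and (294,295), tumbler (441,57), egg cup (112,350) and canister lid (222,100).

Run:
```python
from h import *
def tri(t,s):
    o1,d1=ray('top',t);o2,d2=ray('scene',s);d1=d1[0];d2=d2[0]
    x=np.linalg.lstsq(np.c_[d1,-d2],o2-o1,rcond=None)[0]
    return (o1+x[0]*d1+o2+x[1]*d2)/2, np.linalg.norm(o1+x[0]*d1-o2-x[1]*d2)
T={'J1':((317,160),(74,203),.06),'J2':((88,236),(294,295),.06),'tum':((176,467),(441,57),.129),'egg':((127,78),(112,350),.062),'can':((353,352),(222,100),.07)}
for n,(t,s,z) in T.items():
    tu=np.array(t)/4+[325,160]-.4; su=np.array(s)/4+[165,115]-.4
    p,e=tri(tu,su); print(n,p.round(4),'gap',e.round(4),'top',plane('top',tu,z)[0].round(4),'scene',plane('scene',su,z)[0].round(4))
# wells: floor disc contour by hue (H<31 region inside) 
a=cv2.imread('pics/top0.png');hsv=cv2.cvtColor(cv2.GaussianBlur(a,(3,3),0),cv2.COLOR_BGR2HSV)
m=((hsv[...,0]<33)&(hsv[...,1]>85)&(hsv[...,2]>60)).astype(np.uint8)*255
tray=((hsv[...,0]<45)&(hsv[...,1]>70)&(hsv[...,2]>30)).astype(np.uint8)*255
v=np.zeros_like(m);cv2.circle(v,(214,209),85,255,-1)
cs,_=cv2.findContours(tray&v,0,2);c=max(cs,key=cv2.contourArea);e=cv2.fitEllipse(c);print('tray',e,plane('top',[e[0]],.038)[0].round(4))
v[:]=0;cv2.circle(v,(214,209),60,255,-1)
cs,_=cv2.findContours(cv2.morphologyEx(m&v,2,np.ones((2,2))),0,2)
for c in cs:
    if cv2.contourArea(c)>200:
        e=cv2.fitEllipse(cv2.convexHull(c)); p=plane('top',[e[0]],.036)[0]; print(np.round(e[0],1),np.round(e[1],1),p.round(4),cv2.contourArea(c))
```

```text
J1 [ 0.5804 -0.3478  0.0588] gap 0.0003 top [ 0.5804 -0.3476  0.06  ] scene [ 0.581  -0.3464  0.06  ]
J2 [ 0.5303 -0.2005  0.0596] gap 0.0002 top [ 0.5302 -0.2003  0.06  ] scene [ 0.5306 -0.2001  0.06  ]
tum [ 0.3879 -0.2434  0.1299] gap 0.0 top [ 0.3879 -0.2436  0.129 ] scene [ 0.3871 -0.2444  0.129 ]
egg [ 0.6318 -0.2259  0.0621] gap 0.0021 top [ 0.631  -0.2253  0.062 ] scene [ 0.6324 -0.2269  0.062 ]
can [ 0.4585 -0.3693  0.0612] gap 0.0004 top [ 0.4581 -0.3668  0.07  ] scene [ 0.4648 -0.3595  0.07  ]
tray ((213.2646026611328, 208.99192810058594), (135.68968200683594, 138.121337890625), 31.51849365234375) [0.5529 0.1392 0.038 ]
[222.2 252. ] [36.1 37.4] [0.4431 0.114  0.036 ] 1015.5
[213.7 209.1] [30.6 32. ] [0.5527 0.1384 0.036 ] 730.0
[173.  195.7] [27.8 29.4] [0.5864 0.2455 0.036 ] 606.0
[246.2 180.3] [28.1 29.4] [0.6285 0.0559 0.036 ] 611.5
```

Everything is consistent: triangulated heights match, wells are 112 mm from the centre, and all points are in reach. The current tool yaw also suits every grasp, with the closing line at about 18°. I'll move above the tumbler and check it with the wrist camera.

Request:
move_arm:
  commands:
    - [[0.0243,-0.0268,0,0,0,0,0.085],[0.0243,-0.0268,0,0,0,0,0.085],[0.0243,-0.0268,0,0,0,0,0.085],[0.0243,-0.0268,0,0,0,0,0.085],[0.0243,-0.0268,0,0,0,0,0.085],[0.0243,-0.0268,0,0,0,0,0.085],[0.0243,-0.0268,0,0,0,0,0.085],[0.0243,-0.0268,0,0,0,0,0.085],[0.0243,-0.0268,0,0,0,0,0.085],[0.0243,-0.0268,0,0,0,0,0.085],[0.0243,-0.0268,0,0,0,0,0.085],[0.0243,-0.0268,0,0,0,0,0.085],[0,0,0,0,0,0,0.085],[0,0,0,0,0,0,0.085]]
  squeeze: 25

```text
t: 1.85
eef_pos: [0.3875, -0.2444, 0.2312]
tool_rot: [0.0, 0.987, 0.159, -0.0]
contact_force: [-0.5, -0.8, -0.1]
gripper_width: 0.997
grasp_force: 0.0
```

```bash
cat >> h.py <<'E'
def delta(target):
    T=tool(); d=T[:3,:3].T@(np.array(target)-T[:3,3]); 
    print('at',T[:3,3].round(4),'tool shift',d.round(4),'zaxis',T[:3,2].round(4),'xaxis',T[:3,0].round(3)); return d
E
python3 - <<'E'
from h import *
T=tool(); im=imaging.read_camera('wrist')[:,:,::-1].copy()
delta([.388,-.2436,.085])
th=np.linspace(0,2*np.pi,60)
for c,r,z in [((.388,-.2436),.028,.129),((.388,-.2436),.033,.072),((.5303,-.2003),.025,.06),((.5804,-.3476),.025,.06)]:
    P=np.c_[c[0]+r*np.cos(th),c[1]+r*np.sin(th),th*0+z]
    for u in proj('wrist',P,T): cv2.circle(im,tuple(int(round(x)) for x in u),0,(0,0,255),-1)
cv2.imwrite('pics/w1.png',cv2.convertScaleAbs(im,alpha=1.5))
E
```

```text
at [ 0.3873 -0.2447  0.2311] tool shift [ 0.0011 -0.0009  0.1461] zaxis [-5.e-04 -2.e-04 -1.e+00] xaxis [ 0.95   0.313 -0.001]
```

View pics/w1.png

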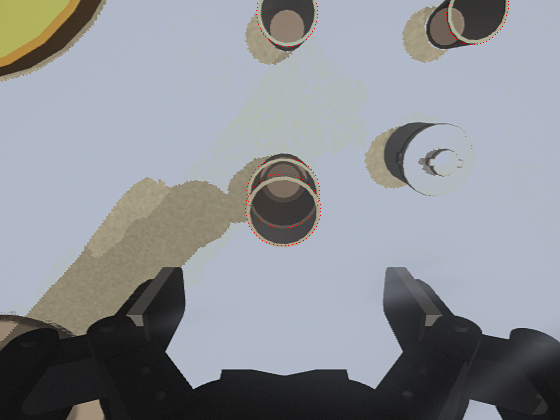

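The projected rims match the picture within a pixel or two: tumbler rim centre at (284,211), between the fingers at 184 and 386. I'll descend and grip.

Request:
move_arm:
  commands:
    - [[0.001,-0.001,0.02,0,0,0,0.085],[0,0,0.022,0,0,0,0.085],[0,0,0.022,0,0,0,0.085],[0,0,0.022,0,0,0,0.085],[0,0,0.022,0,0,0,0.085],[0,0,0.022,0,0,0,0.085],[0,0,0.015,0,0,0,0.085],[0,0,0,0,0,0,0.07],[0,0,0,0,0,0,0.06],[0,0,0,0,0,0,0.054],[0,0,0,0,0,0,0.05],[0,0,0,0,0,0,0.045],[0,0,0,0,0,0,0.045],[0,0,0,0,0,0,0.045]]
  squeeze: 25

```text
t: 3.65
eef_pos: [0.3893, -0.243, 0.0873]
tool_rot: [0.001, 0.987, 0.159, 0.001]
contact_force: [-0.6, -0.9, 7.1]
gripper_width: 0.646
grasp_force: 26.0
```

Request:
move_arm:
  commands:
    - [[0,0,-0.005,0,0,0,0.045],[0,0,-0.01,0,0,0,0.045],[0,0,-0.015,0,0,0,0.045],[0,0,-0.015,0,0,0,0.045],[0,0,-0.015,0,0,0,0.045],[0,0,-0.015,0,0,0,0.045],[0,0,-0.015,0,0,0,0.045],[0,0,-0.02,0,0,0,0.045],[0,0,-0.02,0,0,0,0.045],[0,0,-0.02,0,0,0,0.045],[0,0,0,0,0,0,0.045],[0,0,0,0,0,0,0.045]]

```text
t: 5.15
eef_pos: [0.3881, -0.2424, 0.2358]
tool_rot: [-0.0, 0.987, 0.159, -0.0]
contact_force: [0.3, 0.0, -2.4]
gripper_width: 0.642
grasp_force: 26.6
```

Run:
```python
from h import *
delta([.5527,.1388,.24])
a=imaging.read_camera('top')[:,:,::-1];s=imaging.read_camera('scene')[:,:,::-1]
cv2.imwrite('pics/l1.png',cv2.convertScaleAbs(np.hstack([crop(a,320,160,120,160,3),crop(s,160,60,140,160,3)]),alpha=1.5))
```

```text
at [ 0.3881 -0.2424  0.2358] tool shift [ 0.276  -0.3101 -0.0042] zaxis [-8.e-04  4.e-04 -1.e+00] xaxis [ 0.949  0.314 -0.001]
```

View pics/l1.png

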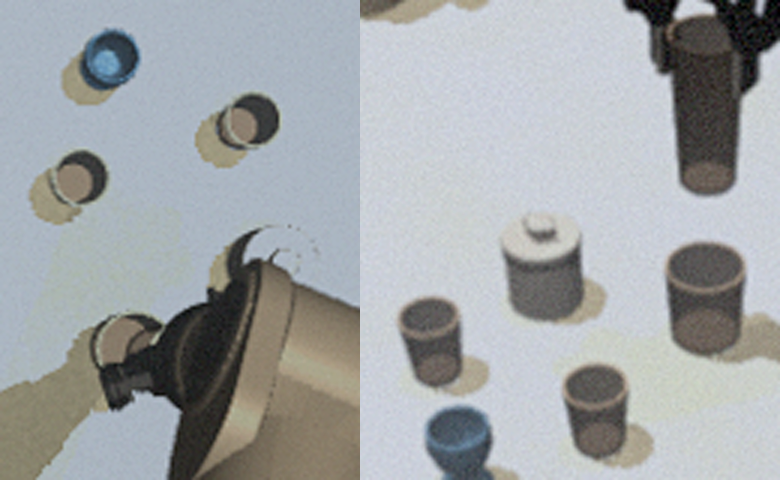

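The scene view shows the tumbler held upright at about (705,100) in the picture. The low cup is still standing at (705,300) and the bystanders haven't moved. Next I carry it to the middle well.

Request:
move_arm:
  commands:
    - [[0.01,-0.0111,0,0,0,0,0.045],[0.023,-0.026,0,0,0,0,0.045],[0.023,-0.026,0,0,0,0,0.045],[0.023,-0.026,0,0,0,0,0.045],[0.023,-0.026,0,0,0,0,0.045],[0.023,-0.026,0,0,0,0,0.045],[0.023,-0.026,0,0,0,0,0.045],[0.023,-0.026,0,0,0,0,0.045],[0.023,-0.026,0,0,0,0,0.045],[0.023,-0.026,0,0,0,0,0.045],[0.023,-0.026,0,0,0,0,0.045],[0.023,-0.026,0,0,0,0,0.045],[0.012,-0.013,0,0,0,0,0.045],[0,0,0.03,0,0,0,0.045],[0,0,0.03,0,0,0,0.045],[0,0,0,0,0,0,0.045],[0,0,0,0,0,0,0.045]]

```text
t: 7.38
eef_pos: [0.5526, 0.1385, 0.1773]
tool_rot: [-0.0, 0.987, 0.159, 0.0]
contact_force: [0.6, 0.2, -0.8]
gripper_width: 0.645
grasp_force: 26.9
```

Run:
```python
from h import *
T=tool();delta([.5527,.1388,.1075])
s=imaging.read_camera('scene')[:,:,::-1].copy()
dz=T[2,3]-.0873; print('foot z',.004+dz)
for z in (.004+dz,.129+dz):
    print(z, proj('scene',[T[0,3]-.001,T[1,3]-.001,z]).round(1))
for p in ([.5527,.1388,.024],[.4431,.114,.024],[.5864,.2455,.024],[.6285,.0559,.024]):
    print(proj('scene',p).round(1))
cv2.imwrite('pics/p1.png',cv2.convertScaleAbs(crop(s,230,160,220,200,3),alpha=1.5))
```

```text
at [0.5526 0.1385 0.1773] tool shift [ 0.0001 -0.0003  0.0698] zaxis [ 9.e-04  3.e-04 -1.e+00] xaxis [0.949 0.314 0.001]
foot z 0.09395151859998412
0.09395151859998412 [[342.7 278.5]]
0.21895151859998413 [[350.7 231.3]]
[[339.  301.5]]
[[368.5 263.7]]
[[368.6 350.7]]
[[279.7 295.4]]
```

View pics/p1.png

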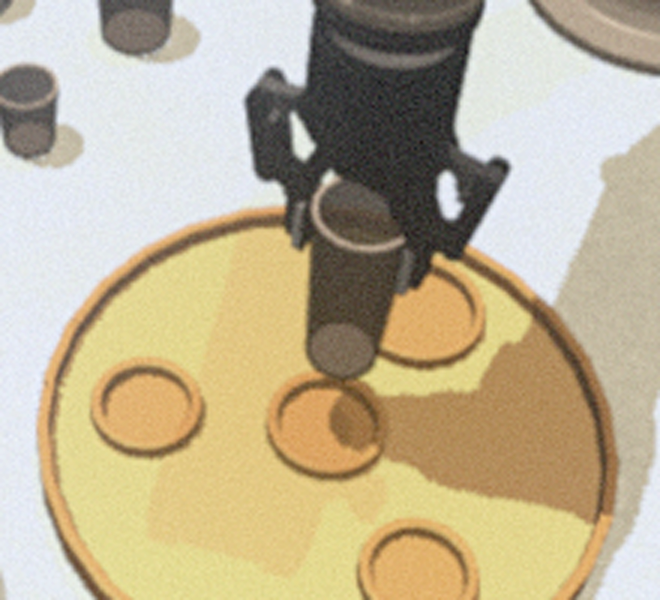

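The foot centre is at crop (341,350), 2 px from the prediction, and the well is centred at (327,424) as predicted. I'll lower it straight down.

Request:
move_arm:
  commands:
    - [[0,0,0.015,0,0,0,0.045],[0,0,0.015,0,0,0,0.045],[0,0,0.015,0,0,0,0.045],[0,0,0.01,0,0,0,0.045],[0,0,0.006,0,0,0,0.045],[0,0,0.003,0,0,0,0.045],[0,0,0.003,0,0,0,0.045],[0,0,0.001,0,0,0,0.045],[0,0,0,0,0,0,0.045],[0,0,0,0,0,0,0.045]]

```text
t: 8.68
eef_pos: [0.5521, 0.1382, 0.1083]
tool_rot: [0.0, 0.987, 0.159, 0.0]
contact_force: [0.7, -0.0, -0.1]
gripper_width: 0.642
grasp_force: 26.9
```

Request:
move_arm:
  commands:
    - [[0,0,0.001,0,0,0,0.045],[0,0,0.0005,0,0,0,0.045],[0,0,0,0,0,0,0.045],[0,0,0,0,0,0,0.045]]

```text
t: 9.18
eef_pos: [0.5526, 0.1385, 0.1073]
tool_rot: [-0.0, 0.987, 0.159, 0.001]
contact_force: [-0.2, 0.0, 4.6]
gripper_width: 0.64
grasp_force: 26.9
```

It is on the floor, so I'll release gently and rise.

Request:
move_arm:
  commands:
    - [[0,0,0,0,0,0,0.058],[0,0,0,0,0,0,0.062],[0,0,0,0,0,0,0.072],[0,0,0,0,0,0,0.082],[0,0,0,0,0,0,0.082],[0,0,-0.015,0,0,0,0.085],[0,0,-0.025,0,0,0,0.085],[0,0,-0.025,0,0,0,0.085],[0,0,-0.03,0,0,0,0.085],[0,0,-0.03,0,0,0,0.085],[-0.023,0.026,0,0,0,0,0.085],[-0.046,0.052,0,0,0,0,0.085],[-0.046,0.052,0,0,0,0,0.085],[-0.046,0.052,0,0,0,0,0.085],[-0.046,0.052,0,0,0,0,0.085],[-0.046,0.052,0,0,0,0,0.085],[-0.023,0.026,0,0,0,0,0.085],[0,0,0,0,0,0,0.085],[0,0,0,0,0,0,0.085]]

```text
t: 11.55
eef_pos: [0.4025, -0.2121, 0.2325]
tool_rot: [0.0, 0.987, 0.16, 0.001]
contact_force: [-0.1, 0.8, -0.1]
gripper_width: 0.997
grasp_force: 0.0
```

Run:
```python
from h import *
T=tool(); delta([.388,-.2436,.031])
im=imaging.read_camera('wrist')[:,:,::-1].copy()
g=cv2.cvtColor(im,cv2.COLOR_BGR2GRAY);print(g[100,250])
th=np.linspace(0,2*np.pi,60)
P=np.c_[.388+.033*np.cos(th),-.2436+.033*np.sin(th),th*0+.072]
for u in proj('wrist',P,T): cv2.circle(im,tuple(int(round(x)) for x in u),0,(0,0,255),-1)
s=imaging.read_camera('scene')[:,:,::-1]
cv2.imwrite('pics/w2.png',cv2.convertScaleAbs(np.hstack([crop(im,200,120,170,190,2),crop(s,240,200,200,190,2)]),alpha=1.5))
```

```text
at [ 0.4025 -0.2121  0.2325] tool shift [-0.0239  0.0253  0.2015] zaxis [ 0.0012  0.     -1.    ] xaxis [0.949 0.315 0.001]
121
```

View pics/w2.png

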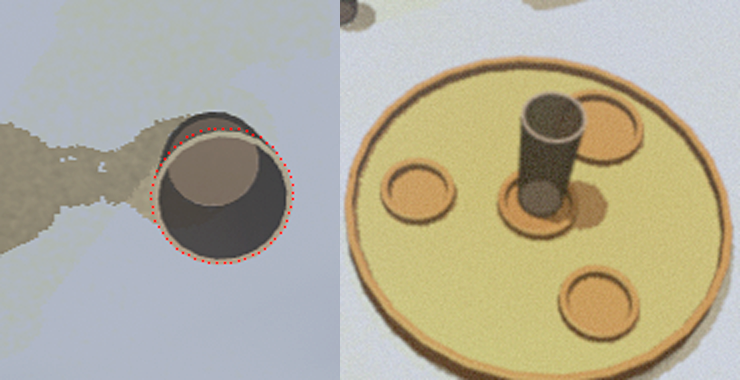

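The tumbler stands upright in the middle well. The low cup's rim matches the overlay within 1 mm. Next I grip the low cup.

Request:
move_arm:
  commands:
    - [[-0.012,0.0125,0,0,0,0,0.085],[-0.012,0.0128,0.02,0,0,0,0.085],[0,0,0.03,0,0,0,0.085],[0,0,0.03,0,0,0,0.085],[0,0,0.03,0,0,0,0.085],[0,0,0.03,0,0,0,0.085],[0,0,0.03,0,0,0,0.085],[0,0,0.02,0,0,0,0.085],[0,0,0.0145,0,0,0,0.085],[0,0,0,0,0,0,0.085],[0,0,0,0,0,0,0.075],[0,0,0,0,0,0,0.068],[0,0,0,0,0,0,0.063],[0,0,0,0,0,0,0.058],[0,0,0,0,0,0,0.054],[0,0,0,0,0,0,0.054],[0,0,0,0,0,0,0.054]]

```text
t: 13.78
eef_pos: [0.3876, -0.2444, 0.0284]
tool_rot: [0.0, 0.987, 0.159, 0.001]
contact_force: [-0.4, 1.9, 7.3]
gripper_width: 0.761
grasp_force: 25.6
```

Request:
move_arm:
  commands:
    - [[0,0,-0.005,0,0,0,0.054],[0,0,-0.015,0,0,0,0.054],[0,0,-0.025,0,0,0,0.054],[0,0,-0.025,0,0,0,0.054],[0,0,-0.025,0,0,0,0.054],[0,0,-0.025,0,0,0,0.054],[0.0226,-0.0248,0,0,0,0,0.054],[0.0226,-0.0248,0,0,0,0,0.054],[0.0226,-0.0248,0,0,0,0,0.054],[0.0226,-0.0248,0,0,0,0,0.054],[0.0226,-0.0248,0,0,0,0,0.054],[0.0226,-0.0248,0,0,0,0,0.054],[0.005,-0.029,0,0,0,0,0.054],[0.005,-0.029,0,0,0,0,0.054],[0.005,-0.029,0,0,0,0,0.054],[0.005,-0.029,0,0,0,0,0.054],[0.005,-0.029,0,0,0,0,0.054],[0.004,-0.0286,0,0,0,0,0.054],[0,0,0,0,0,0,0.054],[0,0,0,0,0,0,0.054]]

```text
t: 16.27
eef_pos: [0.442, 0.1126, 0.1478]
tool_rot: [0.0, 0.987, 0.159, 0.0]
contact_force: [0.4, -0.7, -0.5]
gripper_width: 0.762
grasp_force: 28.1
```

Run:
```python
from h import *
T=tool();delta([.4431,.114,.0284+.025]); print('foot z',T[2,3]-.0284)
a=imaging.read_camera('top')[:,:,::-1];s=imaging.read_camera('scene')[:,:,::-1]
f=proj('scene',[T[0,3],T[1,3],T[2,3]-.0284])[0];print(f,(f-[240,150])*2)
cv2.imwrite('pics/p2.png',cv2.convertScaleAbs(np.hstack([crop(s,240,150,200,240,2),crop(a,140,130,160,240,2)]),alpha=1.5))
# wells as they stand, free ones
hsv=cv2.cvtColor(cv2.GaussianBlur(a,(3,3),0),cv2.COLOR_BGR2HSV)
m=((hsv[...,0]<33)&(hsv[...,1]>85)&(hsv[...,2]>60)).astype(np.uint8)*255
v=np.zeros_like(m);cv2.circle(v,(214,209),60,255,-1)
cs,_=cv2.findContours(cv2.morphologyEx(m&v,2,np.ones((2,2))),0,2)
for c in cs:
    if cv2.contourArea(c)>400:
        e=cv2.fitEllipse(cv2.convexHull(c)); print(np.round(e[1],1),plane('top',[e[0]],.036)[0].round(4))
```

```text
at [0.442  0.1126 0.1478] tool shift [ 0.0014 -0.001   0.0944] zaxis [ 5.e-04 -6.e-04 -1.e+00] xaxis [0.949 0.314 0.   ]
foot z 0.11938458093936341
[375.49446523 231.27513418] [270.98893045 162.55026836]
[27.7 29.1] [0.5866 0.2453 0.036 ]
[28.1 29.2] [0.6287 0.056  0.036 ]
```

View pics/p2.png

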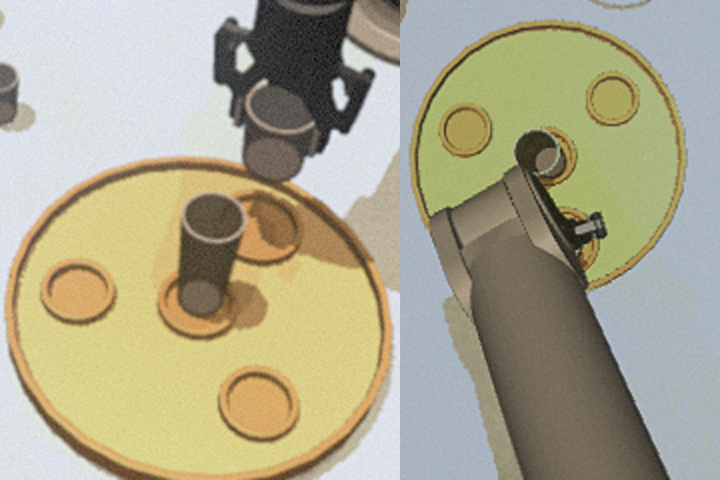

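The low cup's foot is at (272,160), as predicted, above the wide well. The tray has not turned. Lowering.

Request:
move_arm:
  commands:
    - [[0.0014,-0.001,0,0,0,0,0.054],[0,0,0.02,0,0,0,0.054],[0,0,0.02,0,0,0,0.054],[0,0,0.02,0,0,0,0.054],[0,0,0.015,0,0,0,0.054],[0,0,0.01,0,0,0,0.054],[0,0,0.005,0,0,0,0.054],[0,0,0.003,0,0,0,0.054],[0,0,0.001,0,0,0,0.054],[0,0,0.001,0,0,0,0.054],[0,0,0,0,0,0,0.054],[0,0,0,0,0,0,0.054]]

```text
t: 17.88
eef_pos: [0.4432, 0.1148, 0.0525]
tool_rot: [-0.0, 0.987, 0.159, 0.0]
contact_force: [0.0, 0.5, 0.8]
gripper_width: 0.762
grasp_force: 28.1
```

Request:
move_arm:
  commands:
    - [[0,0,0.0007,0,0,0,0.054],[0,0,0,0,0,0,0.066],[0,0,0,0,0,0,0.07],[0,0,0,0,0,0,0.078],[0,0,0,0,0,0,0.084],[0,0,0,0,0,0,0.084],[0,0,-0.02,0,0,0,0.085],[0,0,-0.03,0,0,0,0.085],[0,0,-0.03,0,0,0,0.085],[0,0,-0.03,0,0,0,0.085],[0,0,-0.03,0,0,0,0.085],[-0.002,0.04,0,0,0,0,0.085],[-0.002,0.041,0,0,0,0,0.085],[-0.002,0.041,0,0,0,0,0.085],[-0.002,0.041,0,0,0,0,0.085],[-0.002,0.041,0,0,0,0,0.085],[-0.002,0.041,0,0,0,0,0.085],[-0.002,0.041,0,0,0,0,0.085],[-0.002,0.041,0,0,0,0,0.085],[0,0,0,0,0,0,0.085]]

```text
t: 20.38
eef_pos: [0.5303, -0.2045, 0.1912]
tool_rot: [0.001, 0.988, 0.156, -0.0]
contact_force: [-0.2, 0.2, 0.7]
gripper_width: 0.998
grasp_force: 0.0
```

Run:
```python
from h import *
T=tool(); delta([.5303,-.2003,.022])
im=imaging.read_camera('wrist')[:,:,::-1].copy()
th=np.linspace(0,2*np.pi,60)
for c in ((.5303,-.2003),(.5804,-.3476)):
  P=np.c_[c[0]+.025*np.cos(th),c[1]+.025*np.sin(th),th*0+.06]
  for u in proj('wrist',P,T): cv2.circle(im,tuple(int(round(x)) for x in u),0,(0,0,255),-1)
s=imaging.read_camera('scene')[:,:,::-1]
cv2.imwrite('pics/w3.png',cv2.convertScaleAbs(np.hstack([crop(im,160,40,240,240,1.6),crop(s,240,200,200,192,2)]),alpha=1.5))
```

```text
at [ 0.5303 -0.2045  0.1912] tool shift [ 0.0014 -0.0042  0.1692] zaxis [-2.0e-04 -1.2e-03 -1.0e+00] xaxis [ 0.951  0.309 -0.001]
```

View pics/w3.png

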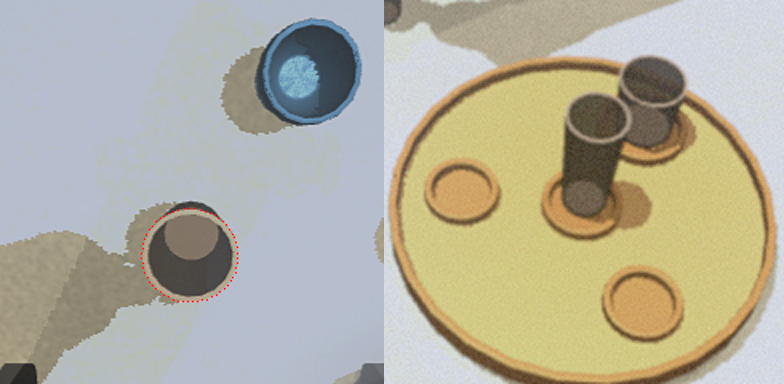

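The low cup is seated in the wide well. The juice cup rim at (191,252) fits its overlay. Gripping it.

Request:
move_arm:
  commands:
    - [[0.001,-0.004,0,0,0,0,0.085],[0,0,0.03,0,0,0,0.085],[0,0,0.03,0,0,0,0.085],[0,0,0.03,0,0,0,0.085],[0,0,0.03,0,0,0,0.085],[0,0,0.03,0,0,0,0.085],[0,0,0.019,0,0,0,0.085],[0,0,0,0,0,0,0.075],[0,0,0,0,0,0,0.065],[0,0,0,0,0,0,0.055],[0,0,0,0,0,0,0.048],[0,0,0,0,0,0,0.043],[0,0,0,0,0,0,0.038],[0,0,0,0,0,0,0.037],[0,0,0,0,0,0,0.037]]

```text
t: 22.35
eef_pos: [0.5314, -0.1971, 0.0239]
tool_rot: [0.001, 0.987, 0.159, 0.001]
contact_force: [-0.3, -0.5, 6.4]
gripper_width: 0.569
grasp_force: 25.1
```

Request:
move_arm:
  commands:
    - [[0,0,-0.005,0,0,0,0.037],[0,0,-0.025,0,0,0,0.037],[0,0,-0.025,0,0,0,0.037],[0,0,-0.025,0,0,0,0.037],[0,0,-0.025,0,0,0,0.037],[0,0,-0.025,0,0,0,0.037],[0.0215,-0.0262,0,0,0,0,0.037],[0.0215,-0.0262,0,0,0,0,0.037],[0.0215,-0.0262,0,0,0,0,0.037],[0.0215,-0.0262,0,0,0,0,0.037],[0.0215,-0.0262,0,0,0,0,0.037],[0.0215,-0.0262,0,0,0,0,0.037],[0.0215,-0.0262,0,0,0,0,0.037],[0.0215,-0.0262,0,0,0,0,0.037],[0,0,0,0,0,0,0.037],[0,0,0,0,0,0,0.037],[0,0,0,0,0,0,0.037]]

```text
t: 24.48
eef_pos: [0.6273, 0.0548, 0.1525]
tool_rot: [0.0, 0.987, 0.158, -0.0]
contact_force: [-0.0, 0.6, 0.6]
gripper_width: 0.576
grasp_force: 26.0
```

Run:
```python
from h import *
T=tool();delta([.6286,.056,.0239+.025])
s=imaging.read_camera('scene')[:,:,::-1]
f=proj('scene',[T[0,3],T[1,3],T[2,3]-.0239])[0];print((f-[220,150])*2.5)
cv2.imwrite('pics/p3.png',cv2.convertScaleAbs(crop(s,220,150,220,240,2.5),alpha=1.5))
```

```text
at [0.6273 0.0548 0.1525] tool shift [ 0.0017 -0.0008  0.1036] zaxis [-4.e-04 -9.e-04 -1.e+00] xaxis [ 0.95   0.313 -0.001]
[150.2376113  275.39755551]
```

View pics/p3.png

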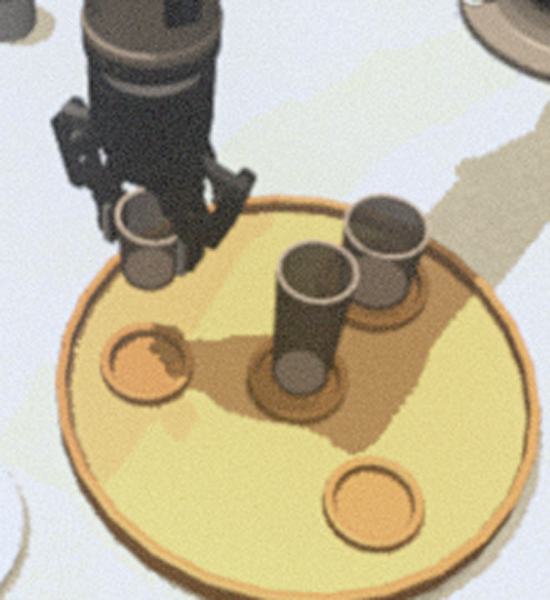

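The juice cup's foot is at (150,268), slightly above the prediction, so it may ride a few mm higher in the grip. I'll lower it and find the floor by force.

Request:
move_arm:
  commands:
    - [[0.0017,-0.0008,0,0,0,0,0.037],[0,0,0.02,0,0,0,0.037],[0,0,0.02,0,0,0,0.037],[0,0,0.02,0,0,0,0.037],[0,0,0.02,0,0,0,0.037],[0,0,0.012,0,0,0,0.037],[0,0,0.006,0,0,0,0.037],[0,0,0.004,0,0,0,0.037],[0,0,0.001,0,0,0,0.037],[0,0,0,0,0,0,0.037],[0,0,0,0,0,0,0.037]]

```text
t: 25.9
eef_pos: [0.6293, 0.0578, 0.0501]
tool_rot: [0.0, 0.987, 0.159, 0.0]
contact_force: [-0.6, -0.1, 0.7]
gripper_width: 0.571
grasp_force: 26.0
```

Request:
move_arm:
  commands:
    - [[0,0,0.001,0,0,0,0.037],[0,0,0,0,0,0,0.037],[0,0,0,0,0,0,0.037]]

```text
t: 26.28
eef_pos: [0.629, 0.0578, 0.0486]
tool_rot: [0.0, 0.987, 0.159, 0.0]
contact_force: [-0.1, -0.9, -0.5]
gripper_width: 0.572
grasp_force: 26.0
```

Request:
move_arm:
  commands:
    - [[0,0,0.001,0,0,0,0.037],[0,0,0.0005,0,0,0,0.037],[0,0,0,0,0,0,0.037],[0,0,0,0,0,0,0.037]]

```text
t: 26.78
eef_pos: [0.6296, 0.0579, 0.0479]
tool_rot: [0.0, 0.987, 0.159, 0.001]
contact_force: [-1.0, 0.6, 5.3]
gripper_width: 0.572
grasp_force: 26.1
```

Run:
```python
from h import *
T=tool();delta([.6286,.056,.0479]);print(bot.get_obs()['contact_force'])
s=imaging.read_camera('scene')[:,:,::-1]
for z in (.024,.084): print((proj('scene',[.6286,.056,z])[0]-[220,220])*4)
cv2.imwrite('pics/p4.png',cv2.convertScaleAbs(crop(s,220,220,130,120,4),alpha=1.5))
```

```text
at [0.6296 0.0579 0.0479] tool shift [-0.0016  0.0015  0.    ] zaxis [ 1.4e-03  2.0e-04 -1.0e+00] xaxis [0.949 0.314 0.001]
[-1.00661616  0.63055946  5.31105653]
[238.6337968  301.80885258]
[239.30643496 225.71859852]
```

View pics/p4.png

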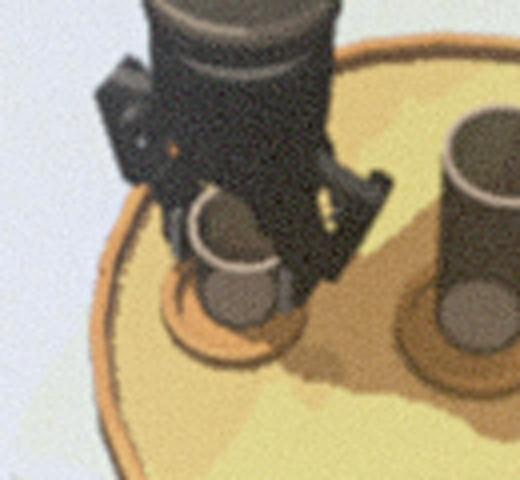

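The foot is at (240,298), against a well floor centre of (239,302), so it is seated inside the collar. I'll release and go to the last cup.

Request:
move_arm:
  commands:
    - [[0,0,0,0,0,0,0.05],[0,0,0,0,0,0,0.055],[0,0,0,0,0,0,0.062],[0,0,0,0,0,0,0.07],[0,0,0,0,0,0,0.07],[0,0,-0.02,0,0,0,0.07],[0,0,-0.03,0,0,0,0.07],[0,0,-0.03,0,0,0,0.085],[0,0,-0.03,0,0,0,0.085],[0,0,-0.04,0,0,0,0.085],[-0.019,0.04,0,0,0,0,0.085],[-0.019,0.041,0,0,0,0,0.085],[-0.019,0.041,0,0,0,0,0.085],[-0.019,0.041,0,0,0,0,0.085],[-0.019,0.041,0,0,0,0,0.085],[-0.019,0.041,0,0,0,0,0.085],[-0.02,0.041,0,0,0,0,0.085],[-0.02,0.041,0,0,0,0,0.085],[-0.02,0.041,0,0,0,0,0.085],[0,0,0,0,0,0,0.085]]

```text
t: 29.32
eef_pos: [0.5774, -0.352, 0.1984]
tool_rot: [0.002, 0.988, 0.155, -0.0]
contact_force: [-0.7, 0.1, -0.8]
gripper_width: 0.995
grasp_force: 0.0
```

Request:
move_arm:
  commands:
    - [[0,0,0,0,0,0,0.085],[0,0,0,0,0,0,0.085]]

```text
t: 29.58
eef_pos: [0.5803, -0.3444, 0.1978]
tool_rot: [-0.0, 0.987, 0.16, 0.001]
contact_force: [0.1, 0.9, 0.4]
gripper_width: 0.996
grasp_force: 0.0
```

Run:
```python
from h import *
T=tool(); delta([.5804,-.3476,.022])
im=imaging.read_camera('wrist')[:,:,::-1].copy()
th=np.linspace(0,2*np.pi,60)
for c in ((.5804,-.3476),):
  P=np.c_[c[0]+.025*np.cos(th),c[1]+.025*np.sin(th),th*0+.06]
  for u in proj('wrist',P,T): cv2.circle(im,tuple(int(round(x)) for x in u),0,(0,0,255),-1)
s=imaging.read_camera('scene')[:,:,::-1]
cv2.imwrite('pics/w4.png',cv2.convertScaleAbs(np.hstack([crop(im,160,60,240,240,1.6),crop(s,240,200,200,192,2)]),alpha=1.5))
```

```text
at [ 0.5803 -0.3444  0.1978] tool shift [-0.0011  0.0031  0.1758] zaxis [ 1.e-03  6.e-04 -1.e+00] xaxis [0.949 0.317 0.001]
```

View pics/w4.png

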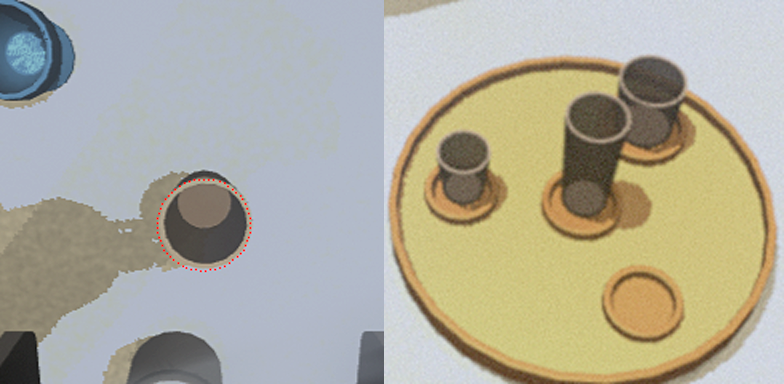

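The first juice cup is seated, and the second's rim at (204,225) fits its overlay. Gripping the last one.

Request:
move_arm:
  commands:
    - [[-0.001,0.003,0,0,0,0,0.085],[0,0,0.03,0,0,0,0.085],[0,0,0.03,0,0,0,0.085],[0,0,0.03,0,0,0,0.085],[0,0,0.03,0,0,0,0.085],[0,0,0.03,0,0,0,0.085],[0,0,0.025,0,0,0,0.085],[0,0,0,0,0,0,0.075],[0,0,0,0,0,0,0.065],[0,0,0,0,0,0,0.055],[0,0,0,0,0,0,0.048],[0,0,0,0,0,0,0.043],[0,0,0,0,0,0,0.038],[0,0,0,0,0,0,0.037],[0,0,0,0,0,0,0.037]]

```text
t: 31.55
eef_pos: [0.5805, -0.3497, 0.0236]
tool_rot: [0.001, 0.987, 0.159, 0.001]
contact_force: [-0.4, 1.3, 6.0]
gripper_width: 0.559
grasp_force: 24.9
```

Request:
move_arm:
  commands:
    - [[0,0,-0.005,0,0,0,0.037],[0,0,-0.025,0,0,0,0.037],[0,0,-0.03,0,0,0,0.037],[0,0,-0.03,0,0,0,0.037],[0,0,-0.035,0,0,0,0.037],[0,0,-0.035,0,0,0,0.037],[0,0,-0.03,0,0,0,0.037],[0.012,-0.0352,0,0,0,0,0.037],[0.012,-0.0352,0,0,0,0,0.037],[0.012,-0.0352,0,0,0,0,0.037],[0.012,-0.0352,0,0,0,0,0.037],[0.012,-0.0352,0,0,0,0,0.037],[0.012,-0.0352,0,0,0,0,0.037],[0.012,-0.0352,0,0,0,0,0.037],[0.012,-0.0352,0,0,0,0,0.037],[0,0,0,0,0,0,0.037]]

```text
t: 33.55
eef_pos: [0.582, -0.0477, 0.2126]
tool_rot: [-0.001, 0.987, 0.162, 0.0]
contact_force: [-0.6, -1.4, -0.8]
gripper_width: 0.554
grasp_force: 26.0
```

Request:
move_arm:
  commands:
    - [[0.012,-0.0352,0,0,0,0,0.037],[0.012,-0.0352,0,0,0,0,0.037],[0.012,-0.0352,0,0,0,0,0.037],[0.012,-0.0352,0,0,0,0,0.037],[0.012,-0.0352,0,0,0,0,0.037],[0.012,-0.0352,0,0,0,0,0.037],[0.012,-0.0352,0,0,0,0,0.037],[0.012,-0.0352,0,0,0,0,0.037],[0,0,0,0,0,0,0.037],[0,0,0,0,0,0,0.037],[0,0,0,0,0,0,0.037]]

```text
t: 34.92
eef_pos: [0.5853, 0.2434, 0.212]
tool_rot: [0.001, 0.987, 0.158, -0.0]
contact_force: [0.4, -0.2, -0.2]
gripper_width: 0.557
grasp_force: 26.0
```

Run:
```python
from h import *
T=tool();delta([.5865,.2454,.0236+.025])
s=imaging.read_camera('scene')[:,:,::-1]
f=proj('scene',[T[0,3],T[1,3],T[2,3]-.0236])[0];print((f-[220,150])*2.5,(proj('scene',[.5865,.2454,.024])[0]-[220,150])*2.5)
cv2.imwrite('pics/p5.png',cv2.convertScaleAbs(crop(s,220,150,220,240,2.5),alpha=1.5))
```

```text
at [0.5853 0.2434 0.212 ] tool shift [ 0.0018 -0.0017  0.1634] zaxis [ 2.0e-04 -1.2e-03 -1.0e+00] xaxis [ 0.95   0.312 -0.   ]
[409.87292967 364.9233897 ] [371.40952487 501.65166314]
```

View pics/p5.png

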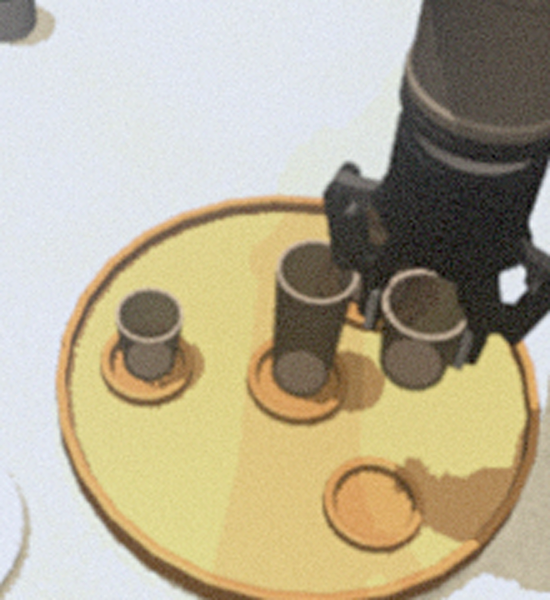

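The foot is at (413,363) and the well at (371,503), both matching predictions. Lowering.

Request:
move_arm:
  commands:
    - [[0.0015,-0.0012,0,0,0,0,0.037],[0,0,0.025,0,0,0,0.037],[0,0,0.025,0,0,0,0.037],[0,0,0.025,0,0,0,0.037],[0,0,0.025,0,0,0,0.037],[0,0,0.02,0,0,0,0.037],[0,0,0.02,0,0,0,0.037],[0,0,0.012,0,0,0,0.037],[0,0,0.006,0,0,0,0.037],[0,0,0.004,0,0,0,0.037],[0,0,0.001,0,0,0,0.037],[0,0,0,0,0,0,0.037],[0,0,0,0,0,0,0.037]]

```text
t: 36.6
eef_pos: [0.586, 0.2473, 0.0495]
tool_rot: [-0.0, 0.987, 0.159, 0.0]
contact_force: [0.1, -0.1, -0.8]
gripper_width: 0.555
grasp_force: 26.0
```

Request:
move_arm:
  commands:
    - [[0,0,0.0007,0,0,0,0.037],[0,0,0,0,0,0,0.037],[0,0,0,0,0,0,0.037]]

```text
t: 36.98
eef_pos: [0.5857, 0.2472, 0.0484]
tool_rot: [0.0, 0.987, 0.159, -0.0]
contact_force: [0.6, -0.2, -0.7]
gripper_width: 0.557
grasp_force: 26.0
```

Request:
move_arm:
  commands:
    - [[0,0,0.001,0,0,0,0.037],[0,0,0.0003,0,0,0,0.037],[0,0,0,0,0,0,0.037],[0,0,0,0,0,0,0.037]]

```text
t: 37.48
eef_pos: [0.5861, 0.2474, 0.0476]
tool_rot: [-0.0, 0.987, 0.159, 0.0]
contact_force: [-0.3, -0.9, 5.7]
gripper_width: 0.559
grasp_force: 26.2
```

Contact came at the expected height. I'll release and retreat, up and then outward.

Request:
move_arm:
  commands:
    - [[0,0,0,0,0,0,0.05],[0,0,0,0,0,0,0.055],[0,0,0,0,0,0,0.062],[0,0,0,0,0,0,0.07],[0,0,0,0,0,0,0.07],[0,0,-0.02,0,0,0,0.07],[0,0,-0.03,0,0,0,0.07],[0,0,-0.04,0,0,0,0.08],[0,0,-0.04,0,0,0,0.08],[0,0,-0.04,0,0,0,0.08],[0,0,-0.04,0,0,0,0.08],[0,-0.03,0,0,0,0,0.08],[0,-0.04,0,0,0,0,0.08],[0,-0.04,0,0,0,0,0.08],[0,-0.04,0,0,0,0,0.08],[0,0,0,0,0,0,0.08],[0,0,0,0,0,0,0.08],[0,0,0,0,0,0,0.08]]

```text
t: 39.72
eef_pos: [0.5396, 0.3881, 0.2576]
tool_rot: [0.0, 0.987, 0.158, 0.0]
contact_force: [-0.7, 0.2, -0.4]
gripper_width: 0.938
grasp_force: 0.0
```

Run:
```python
from h import *
s=imaging.read_camera('scene')[:,:,::-1]
a=imaging.read_camera('top')[:,:,::-1]
cv2.imwrite('pics/f.png',cv2.convertScaleAbs(np.hstack([crop(s,160,120,290,280,1.7),crop(a,140,130,170,280,1.7)]),alpha=1.5))
for p in ((.5865,.2454),(.6286,.056),(.5527,.1388),(.4431,.114)): print(((proj('scene',[*p,.024])[0]-[160,120])*1.7).round())
```

```text
[355. 392.]
[203. 298.]
[304. 308.]
[354. 244.]
```

View pics/f.png

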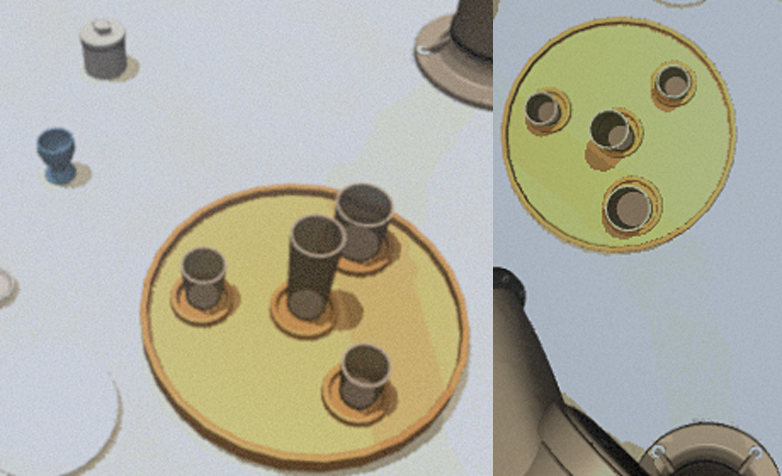

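The final view shows all four cups upright in their wells, with the egg cup and canister in place. That is 15 views, one over the limit of 14, so I'll make the last check with numbers only.

Run:
```python
from h import *
t=lambda u,v:[(u-493)/1.7+140-.2,v/1.7+130-.2]
s=lambda u,v:[u/1.7+160-.2,v/1.7+120-.2]
for n,rt,rs,fs,h in (('small_a .5865 .2454',(543,110),(366,366),(361,391),.06),('small_b .6286 .056',(673,84),(204,265),(206,293),.06),('mid .5527 .1388',(611,131),(317,240),(306,304),.125),('wide .4431 .114',(631,209),(364,208),(360,240),.072)):
    print(n,'rim top',plane('top',[t(*rt)],.024+h)[0,:2].round(4),'rim scene',plane('scene',[s(*rs)],.024+h)[0,:2].round(4),'floor',plane('scene',[s(*fs)],.028)[0,:2].round(4))
o=bot.get_obs();print(o['t'],o['contact_force'])
```

```text
small_a .5865 .2454 rim top [0.5832 0.2445] rim scene [0.5876 0.2493] floor [0.5826 0.2495]
small_b .6286 .056 rim top [0.6235 0.0538] rim scene [0.6275 0.0547] floor [0.6236 0.054 ]
mid .5527 .1388 rim top [0.5464 0.1333] rim scene [0.5543 0.1407] floor [0.5492 0.137 ]
wide .4431 .114 rim top [0.4403 0.1097] rim scene [0.4466 0.1174] floor [0.436 0.115]
39.825 [-0.21936265  0.56989715 -0.41545906]
```

All four are centred within their play and rest at floor height. Handing in.

```bash
python3 -c "
from station import bot
print(bot.hand_in())"
```

```text
the job is handed in; nothing more can be done
None
```

I put all four cups upright in their wells, left the egg cup and canister where they stood, and handed the job in at about 40 s; I viewed 15 pictures, one over the limit of 14.

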